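# Load the take-up spool on its stand

## Robot

A 7-joint arm with a two-finger parallel gripper is mounted at the origin on the work surface. World frame = base frame: x ahead of the robot, y to its left, z up, the work surface at z = 0. Lengths are in m, angles in rad, forces in N, time in s.
With the tool pointing down it reaches from about 0.425 to 0.925 m from the base axis. Payload 6.8 kg.
Tool frame: the origin (TCP) lies midway between the tips of the shut fingers; the grasp point (between the pads) lies 19 mm behind it; z points along the fingers, y is the direction in which the jaws open and shut (so a half turn about z gives the same grasp; the last joint's range is limited). The gripper opens to 85 mm and grips with 20 to 120 N. Pads are 22 mm wide; open, the fingers measure 114 mm over their backs; the gripper's body (76 mm by 85 mm) begins 54 mm behind the grasp point. The pads swing forward as they close: fully open they stand 13 mm farther back than shut.
Start: joints at [-1.318, 0.477, 0.022, 1.555, -0.011, 1.109, -0.083], TCP at [0.238, 0.632, 0.231] pointing down, gripper open.
Joint ranges: [-2.96, 2.96], [-0.34, 2.1], [-1.41, 1.46], [0.24, 2.44], [-1.37, 4.51], [0.17, 1.92], [-2.96, 2.96]. Speed limits (rad/s): [2.39, 2.39, 3.14, 3.14, 3.14, 3.14, 3.14].

## Interface

Orientations are given as a unit quaternion [w, x, y, z].
In Python, from station import readout, eyes, ticket gives the robot as it stands. The module is installed in compiled form; this text tells all that it offers.
- The arm moves only by the shell command python3 -m crank 'ROWS' [FORCE]. ROWS is JSON, a list of rows, each an object of numbers: "jaw": the opening in per cent of the stroke, from 0 (shut) to 100 (fully open); "x", "y", "z": the shift along the tool's x, y, z in mm; "ax", "ay", "az": the turn, a rotation vector about the tool's x, y, z in degrees. In form: [{"jaw": .., "x": .., "y": .., "z": .., "ax": .., "ay": .., "az": ..}, ...]. A call has 1 to 12 rows; each row shifts and turns the commanded pose from where the row before left it, along the tool's axes as they then stand; what a row does not reach is not made up. A row lasts 1/8 s, in which the tool goes at most 62.5 mm and 10.7 degrees, less where a joint would pass 70% of its speed; a pose out of reach is approached as far as the arm can. A call with a gripper value outside its range is refused whole. The fingers move at their own pace and stop on an object; FORCE is the grip in N (left out, the last holds). Time passes only in rows, so rows that do not move let the fingers close. It gives the time, the measured TCP pose, the force and the opening at its end, in the units of the state.
- readout.get_obs(): the state, without advancing time (a new reading comes with each control period).
- eyes.read_camera(name): name is "scene" or "top"; returns (picture, depth): 480x640x3 uint8, red, green, blue; 480x640 float32, m along the optical axis (not along the pixel's ray), 0 where there is no reading.
- eyes.calibration(name): a dict with "fx", "fy", "cx", "cy" (pixels), "R" (3x3) and "t" (3): a world point X has camera coordinates R X + t. Camera axes: x right, y down, z forward; pixel columns grow to the right and rows downward; lengths in m; the calibration is good to about 2 mm. A picture is of the moment at which its call begins. calibration takes no time and is no camera call.
- ticket.hand_in(): hands the job in, once; it reports no verdict.
The state is a dict: "t": time; "q": joint angles; "joint_vel": joint speeds; "joint_torque": joint torques, N m; "eef_pos": TCP position; "tool_rot": TCP orientation; "contact_force": force on the tool from outside, world axes, zero at the start; "torque": the same for the moment, N m; "gripper_width": opening from 0.0 (shut) to 1.0 (fully open).
Only numpy, scipy, OpenCV 4.12 (cv2) and the standard library are available. Lean on these libraries where they do the work, as an engineer would, in place of code of your own. Each camera call takes 0.05 s, during which the arm holds its last target. There are 200 camera calls.

## Task

Fit the empty spool to the lens-taping stand: pick the steel axle off its low rest by its handle, pass it through the spool's bore, and lift the spool out of its saddle hanging on the axle, never touching the spool itself with the gripper. Carry it to the tall stand and lower it gently until the axle lies in both V notches with the spool between the uprights, then let go, leaving the lens lap and the grey ring that stand among these things where they are.

Things in the scene. Friction and masses are not known exactly. Their poses are not given: they have to be found in the camera images.
- axle_grip (a point): The centre of the axle's handle: a black plastic square bar 18 x 18 mm in section and 44 mm long along x, to be gripped from above across y. Axes as axle_mid. At the start it lies 55 mm above the bench, with the space under and beside it clear.
- axle_mid (a point): Middle of the axle's shaft, on its axis; x runs from handle to tip. Steel shaft 12 mm in diameter, 150 mm long (tip at x = +75 mm), then at the -x end a steel collar (34 mm diameter, 6 mm thick, face at x = -75 mm) and the handle (centre at x = -103 mm). About 0.15 kg. At the start it lies level in the low rest, tip roughly away from the robot.
- spool_center (a point): Middle, on the bore axis, of the empty white plastic spool; x runs along the bore. 56 mm wide along x, flanges 84 mm in diameter, core 44 mm, plain round bore 28 mm right through; about 0.12 kg. At the start it lies on its side in the saddle, bore level 50 mm above the bench, one bore end roughly facing the robot (x points roughly away from it).
- stand_seat (a point): Where the seated axle's middle lies on the fixed tall stand, 95 mm above the bench, midway between two steel uprights (12 mm thick, centred at x = -50 and +50 mm, tops 104 mm high), each with a V notch open to the top, 34 mm wide at the mouth. x runs along the seated axle, roughly away from the robot. The hanging spool's middle is 8 mm lower than the axle's.
- stand: The whole stand; origin under the midpoint of its uprights. White base 160 x 70 mm (x from -60 to +100 mm); a 34 x 46 mm white drive box, 62 mm high, stands on it beyond the far upright, below the axle.
- rest: The fixed low black rest that holds the axle at the start: base 124 x 66 mm, two V-notched uprights at x = -50 and +50 mm, 64 mm high. Origin at the centre of its underside; x along the axle.
- saddle: The fixed grey saddle under the spool: plate 60 x 78 mm with two ribs along x that keep the spool from rolling, 15 mm high; the spool lifts straight out. Origin at the centre of its underside.
- lap_a: Bystander: aluminium dome-topped lens lap, 56 mm diameter, 34 mm high, standing between the task's things. Origin at the centre of its underside.
- ring: Bystander: flat grey plastic ring, 54 mm outer diameter, 14 mm high, standing between the task's things. Origin at the centre of its underside.
Things that resemble listed ones, but are neither listed nor needed, are in the scene too. What is shaped like the part that bears axle_grip but blue is not meant.

How it is judged:
On the way:
1. the spool hangs on the axle, threaded through its bore, lifted clear of the saddle (its middle more than 80 mm above the bench) (x of spool_center in the frame of axle_mid between -0.046 and 0.046 m and y of spool_center in the frame of axle_mid between -0.014 and 0.014 m and z of spool_center in the frame of axle_mid between -0.014 and 0.014 m and angle between the x axis of axle_mid and the x axis of spool_center, either way round below 0.4 rad and height (world z) of spool_center above 0.08 m), for 0.2 s.
At the end, for the whole second after the job is handed in: The axle lies in both V notches (its middle within 18 mm of the seat point along it, 5 mm across and in height, direction within 0.08 rad); the spool hangs on it between the uprights (middle within 20 mm along, 12 mm across, 0 to 14 mm below the seat point); both released and at rest (x of axle_mid in the frame of stand_seat between -0.018 and 0.018 m and y of axle_mid in the frame of stand_seat between -0.005 and 0.005 m and z of axle_mid in the frame of stand_seat between -0.005 and 0.005 m and angle between the x axis of axle_mid and the x axis of stand_seat, either way round below 0.08 rad and x of spool_center in the frame of stand_seat between -0.02 and 0.02 m and y of spool_center in the frame of stand_seat between -0.012 and 0.012 m and z of spool_center in the frame of stand_seat between -0.014 and 0.001 m and linear speed of spool below 0.03 m/s and linear speed of axle below 0.02 m/s); the robot touches nothing.
It fails at once if the gripper presses on the spool itself (more than 3 N) (contact force between the fingers and spool above 3 N).
It fails at once if the axle is let go while the spool hangs more than about 12 mm above its seated height (height (world z) of spool_center above 0.1 m and contact force between the fingers and axle below 0.1 N).
It fails at once if the lens lap or the grey ring among the task's things is moved by more than 30 mm (distance of any of lap_a, ring from where it was at the start of the episode above 0.03 m).
It also fails if it takes over 69 s, if anything falls off the work surface, if the arm or the gripper's body presses on something with over 40 N, if the wrist force passes 120 N, or if a joint passes its speed limit or range.

## Working session

There is one attempt and no reset: what is moved stays moved. The work goes in short steps, Python scripts to look and compute and a shell command to move; the robot and the scene stay as the last step left them, time stands still between calls to the robot, and variables do not carry over. Pictures are saved under pics/ and viewed, about 8 in all and at most 12, crops included, and the job is handed in when it is done.

```bash
mkdir -p pics; cat > h.py <<'E'
import numpy as np, cv2
from station import readout, eyes, ticket
def snap(name,fn):
    p,d=eyes.read_camera(name); np.savez(f'pics/{fn}.npz',p=p,d=d)
    cv2.imwrite(f'pics/{fn}.png',p[:,:,::-1]); return p,d
def world(name,fn,pts=None,dep=None):
    c=eyes.calibration(name); d=np.load(f'pics/{fn}.npz')['d']
    if pts is None:
        v,u=np.nonzero(d>0); 
    else:
        pts=np.array(pts); u,v=pts[:,0],pts[:,1]
    z=d[v,u]
    P=np.c_[(u-c['cx'])/c['fx']*z,(v-c['cy'])/c['fy']*z,z]
    return (P-c['t'])@np.array(c['R']), u, v
def pix(name,X):
    c=eyes.calibration(name); P=np.array(c['R'])@np.array(X)+c['t']
    return P[0]/P[2]*c['fx']+c['cx'],P[1]/P[2]*c['fy']+c['cy']
E
python3 - <<'E'
from h import *
snap('scene','s0');snap('top','t0')
for n in('scene','top'):print(n,eyes.calibration(n))
o=readout.get_obs()
print(o)
E
```

```text
scene {'fx': 620.5718257045976, 'fy': 620.5718257045976, 'cx': 327.5753194058612, 'cy': 248.77107544062898, 'R': array([[ 0.68398292,  0.7294913 , -0.00313225],
       [ 0.58694401, -0.55286787, -0.59146754],
       [-0.43320214,  0.40271524, -0.80632273]]), 't': array([-0.34185123, -0.26528925,  1.40132044])}
top {'fx': 501.1894875739517, 'fy': 501.1894875739517, 'cx': 318.5150496817375, 'cy': 233.67662765351938, 'R': array([[ 0.01674885, -0.9998447 , -0.00548196],
       [-0.98893085, -0.0157571 , -0.14753809],
       [ 0.1474288 ,  0.00789237, -0.98904118]]), 't': array([-0.02066573,  0.49008176,  0.93140619])}
{'t': 0.1, 'q': array([-1.31812849,  0.47770478,  0.02235161,  1.55631135, -0.01148945,
        1.10933153, -0.08310072]), 'joint_vel': array([-0.00061598, -0.00215049,  0.00122231, -0.00359974,  0.00019926,
        0.00019518, -0.00083822]), 'joint_torque': array([ 5.09933248e-03, -5.97757995e+01,  1.61420155e+00, -2.81951916e+01,
        1.29100299e-02,  5.01844188e-03, -3.53264042e-06]), 'eef_pos': array([0.23810309, 0.63105249, 0.23044903]), 'tool_rot': array([-8.09765217e-05,  1.79399111e-01,  9.83776040e-01, -8.09288327e-04]), 'contact_force': array([0.48253904, 0.08132642, 0.46357656]), 'torque': array([-0.01111291, -0.00032198,  0.02910413]), 'gripper_width': 1.0033733143787256}
```

View pics/t0.png

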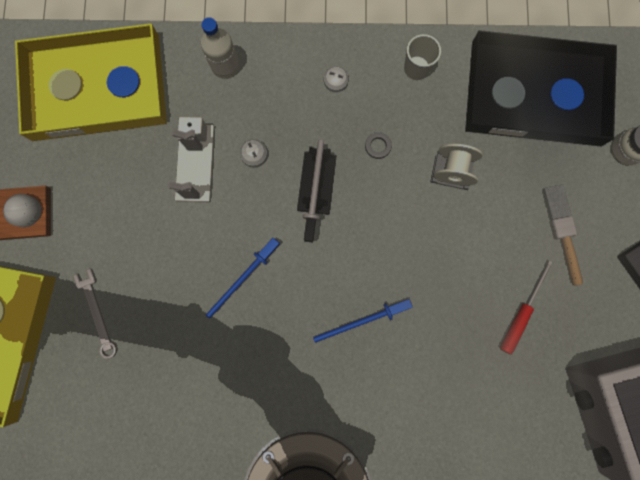

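View pics/s0.png

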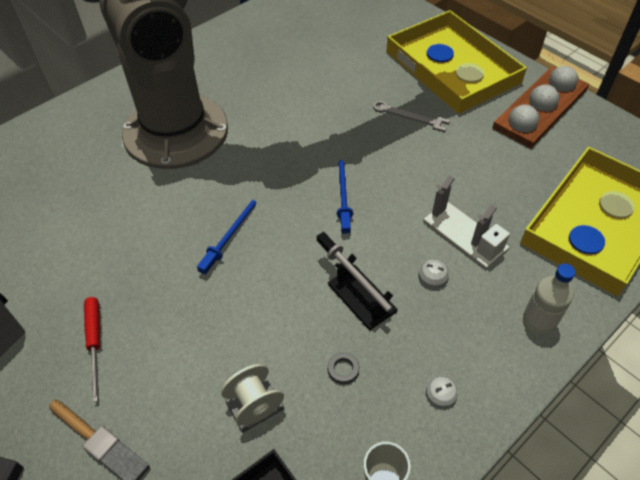

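The top view shows the black-handled axle in its rest (handle about (311,230), tip (321,145)), the spool (458,165), the stand (193,160), the lap (254,152) and the ring (378,146). Axle candidates are the blue one at (243,278), the blue one at (362,320), and the black-handled steel one at (316,190). Only the last fits, since blue is excluded and it lies in the rest. I'll confirm it in an enlarged crop.

```bash
python3 - <<'E'
from h import *
t=cv2.imread('pics/t0.png');s=cv2.imread('pics/s0.png')
f=lambda im,x,y,w,h:cv2.resize(im[y:y+h,x:x+w],(400,300),interpolation=cv2.INTER_CUBIC)
cv2.imwrite('pics/m0.png',np.vstack([np.hstack([f(t,250,130,160,120),f(t,405,115,120,90)]),np.hstack([f(t,135,105,140,105),f(s,300,210,160,120)])]))
for cam,fn in(('top','t0'),('scene','s0')):
    X,u,v=world(cam,fn)
    def reg(c,r,lo,hi):
        m=(np.hypot(*(X[:,:2]-c).T)<r)&(X[:,2]>lo)&(X[:,2]<hi);return X[m]
    for nm,px in dict(axle=(316,190),spool=(458,165),stand=(193,160),lap=(254,152),ring=(378,146)).items():
        P,_,_=world('top','t0',[px]); 
        A=reg(P[0,:2],.13 if nm in('axle','stand') else .05,.008 if nm in('lap','ring') else .05 if nm!='stand' else .07,.2)
        print(cam,nm,P[0].round(3),len(A),'mean',A.mean(0).round(4),'min',A.min(0).round(3),'max',A.max(0).round(3))
E
```

```text
top axle [ 0.571 -0.007  0.06 ] 972 mean [ 0.5676 -0.0031  0.0601] min [ 0.473 -0.032  0.05 ] max [0.671 0.02  0.074]
top spool [ 0.621 -0.275  0.071] 1023 mean [ 0.6286 -0.2778  0.0703] min [ 0.593 -0.32   0.05 ] max [ 0.662 -0.234  0.093]
top stand [0.641 0.245 0.011] 423 mean [0.6174 0.2428 0.0915] min [0.561 0.221 0.07 ] max [0.675 0.265 0.106]
top lap [0.653 0.118 0.034] 590 mean [0.6545 0.1212 0.0253] min [0.631 0.095 0.008] max [0.686 0.149 0.037]
top ring [ 0.68  -0.131  0.001] 362 mean [ 0.6786 -0.1302  0.0129] min [ 0.652 -0.157  0.008] max [ 0.706 -0.104  0.018]
scene axle [ 0.571 -0.007  0.06 ] 1109 mean [ 0.5696 -0.0056  0.0607] min [ 0.472 -0.033  0.05 ] max [0.671 0.019 0.077]
scene spool [ 0.621 -0.275  0.071] 1581 mean [ 0.626  -0.2819  0.0716] min [ 0.591 -0.319  0.05 ] max [ 0.663 -0.237  0.095]
scene stand [0.641 0.245 0.011] 450 mean [0.6177 0.2407 0.0896] min [0.559 0.219 0.07 ] max [0.673 0.262 0.107]
scene lap [0.653 0.118 0.034] 654 mean [0.6618 0.1147 0.0256] min [0.631 0.093 0.008] max [0.685 0.149 0.038]
scene ring [ 0.68  -0.131  0.001] 534 mean [ 0.6791 -0.1327  0.0142] min [ 0.652 -0.158  0.008] max [ 0.705 -0.104  0.019]
```

View pics/m0.png

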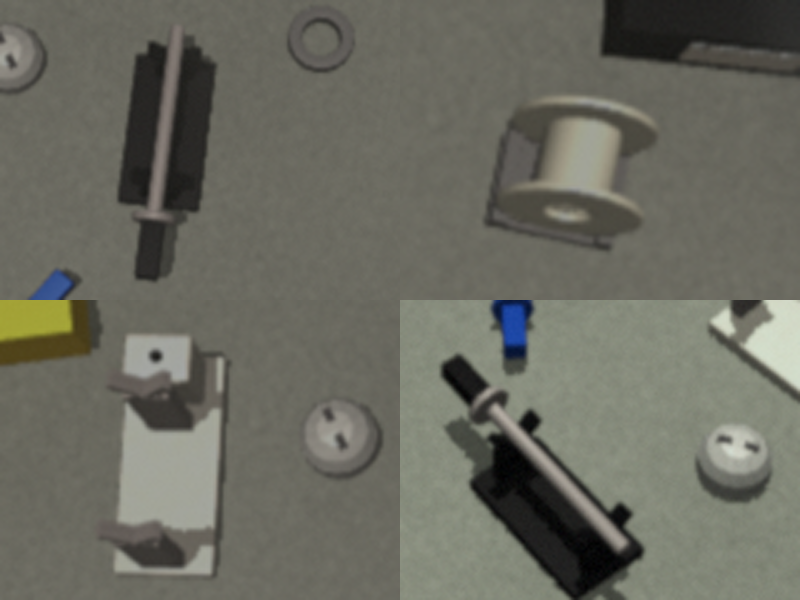

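The upper-left crop confirms a steel shaft with a collar and black handle in the black rest. Next I'll fit the poses.

```bash
cat > fit.py <<'E'
from h import *
from scipy.optimize import least_squares
def cloud(t='t0',s='s0'):
    return [ (world(c,f)[0], np.load(f'pics/{f}.npz')['p'][np.load(f'pics/{f}.npz')['d']>0].astype(float)) for c,f in(('top',t),('scene',s))]
def near(X,c,r): return np.hypot(*(X[:,:2]-c).T)<r
def cyl(a,r,h0,h1): # sdf of cylinder piece; a=(axial,radial)
    d=np.c_[np.abs(a[:,0]-(h0+h1)/2)-(h1-h0)/2,a[:,1]-r]
    return np.minimum(d.max(1),0)+np.hypot(*np.maximum(d,0).T)
def frame(p,X,z=None):
    cx,cy,yaw,cz=p[:4]; pit=p[4] if len(p)>4 else 0
    ax=np.array([np.cos(yaw)*np.cos(pit),np.sin(yaw)*np.cos(pit),np.sin(pit)])
    D=X-[cx,cy,cz]; a=D@ax; r=np.linalg.norm(D-a[:,None]*ax,axis=1); return np.c_[a,r]
def spool_sdf(p,X):
    a=frame(p,X); return np.minimum.reduce([cyl(a,.042,-.028,-.024),cyl(a,.042,.024,.028),cyl(a,.022,-.028,.028)])
def axle_sdf(p,X):
    a=frame(p,X)
    return np.minimum(cyl(a,.006,-.081,.075),cyl(a,.017,-.081,-.075))
def fit(sdf,p0,X,n=0):
    return least_squares(lambda p:sdf(p,X),p0,loss='soft_l1',f_scale=.002)
E
python3 - <<'E'
from fit import *
C=cloud()
for (X,col),nm in zip(C,'ts'):
    br=col.mean(1); 
    m=near(X,[.57,-.005],.14)&(X[:,2]>.047)&(X[:,2]<.09)&(br>75)
    r=fit(axle_sdf,[.58,-.005,-.1,.055,0.],X[m]);print(nm,'axle',r.x.round(4),np.median(abs(r.fun)),m.sum())
    m=near(X,[.62,-.278],.06)&(X[:,2]>.035)&(br>80)
    r=fit(spool_sdf,[.62,-.278,-.1,.05],X[m]);print(nm,'spool',r.x.round(4),np.median(abs(r.fun)),m.sum())
    m=near(X,[.62,.243],.13)&(X[:,2]>.085)&(X[:,2]<.12)
    for k in(0,1):
        A=X[m&((X[:,0]>.617)==k)];(c,wh,an)=cv2.minAreaRect((A[:,:2]*1000).astype(np.float32));print(nm,'upr',A.mean(0).round(4),np.round(c,1),np.round(wh,1),round(an,1),'ymid',(A[:,1].min()+A[:,1].max())/2)
    m=near(X,[.64,.243],.15)&(X[:,2]>.004)&(X[:,2]<.02)&(br>75)&(abs(X[:,1]-.24)<.065)
    A=X[m];R=cv2.minAreaRect((A[:,:2]*1000).astype(np.float32));print(nm,'base',R,m.sum())
E
```

```text
t axle [ 0.5976 -0.0061 -0.1022  0.0543 -0.0014] 0.0008519882598806913 466
t spool [ 0.6283 -0.2808 -0.2037  0.0487] 0.0008372406936961833 775
t upr [0.5671 0.2438 0.0954] [567.5 243.6] [43.5 13. ] 89.3 ymid 0.24354281783856796
t upr [0.6667 0.2432 0.0956] [667.7 242.3] [14. 42.] 0.9 ymid 0.24229074056035482
t base ((642.5802612304688, 247.94224548339844), (108.45458221435547, 288.8182067871094), 88.33363342285156) 1790
s axle [ 0.5939 -0.0065 -0.1067  0.0559  0.0026] 0.0009944706137949713 557
s spool [ 0.6261 -0.2815 -0.2041  0.0499] 0.0007888207031359479 1111
s upr [0.567 0.244 0.096] [566.2 241. ] [14.1 41.9] 0.5 ymid 0.2410157835827081
s upr [0.667  0.2434 0.0958] [666.1 240.6] [13.7 42.3] 2.2 ymid 0.24053822288098864
s base ((639.3900146484375, 239.74647521972656), (297.697998046875, 129.55813598632812), 0.06586672365665436) 1875
```

```bash
cat > go.py <<'E'
from h import *
from scipy.spatial.transform import Rotation as Ro
def tool():
    o=readout.get_obs(); w,x,y,z=o['tool_rot']; return o,Ro.from_quat([x,y,z,w])
def rel(target,yaw):
    """shift in tool axes after turning so that tool points down and tool x lies along +-yaw"""
    o,R=tool(); best=None
    for k in(0,np.pi):
        T=Ro.from_matrix([[np.cos(yaw+k),np.sin(yaw+k),0],[np.sin(yaw+k),-np.cos(yaw+k),0],[0,0,-1]])
        rv=np.degrees((R.inv()*T).as_rotvec())
        if best is None or np.linalg.norm(rv)<np.linalg.norm(best[0]): best=(rv,T)
    d=np.array(target)-o['eef_pos']
    print('t',o['t'],'tcp',o['eef_pos'].round(4),'q7',o['q'][6].round(2),'turn',best[0].round(1),'then shift mm',(best[1].inv().apply(d)*1000).round(1),'| shift now',(R.inv().apply(d)*1000).round(1),'F',o['contact_force'].round(1),'w',round(o['gripper_width'],3))
E
python3 - <<'E'
from go import *
X,u,v=world('top','t0')
m=(abs(X[:,1]+.30)<.04)&(X[:,0]>.66)&(X[:,0]<.76)&(X[:,2]>.02)
A=X[m&(X[:,0]>.68)]; print('box',A.min(0),A.max(0))
for lo in(.02,.04,.06):
  B=A[(A[:,2]>lo)&(A[:,2]<lo+.02)]; print(lo,len(B),B[:,0].min() if len(B) else '')
rel([.4926,.0044,.15],-.104)
rel([.4926,.0044,.036],-.104)
print(tool()[1].as_matrix().round(3))
E
```

```text
box [ 0.71084254 -0.33973416  0.02001416] [ 0.75989044 -0.30968527  0.04937167]
0.02 118 0.7108425426640819
0.04 97 0.7108707935785308
0.06 0 
t 0.1 tcp [0.2381 0.6311 0.2304] q7 -0.08 turn [ -0.1  -0.  -14.7] then shift mm [-318.2 -596.8   80.4] | shift now [-459.3 -496.4   81.3] F [0.5 0.1 0.5] w 1.003
t 0.1 tcp [0.2381 0.6311 0.2304] q7 -0.08 turn [ -0.1  -0.  -14.7] then shift mm [-318.2 -596.8  194.4] | shift now [-459.3 -496.2  195.3] F [0.5 0.1 0.5] w 1.003
[[-0.936  0.353 -0.   ]
 [ 0.353  0.936 -0.002]
 [-0.    -0.002 -1.   ]]
```

```bash
python3 -m crank '[{"az":-7.3},{"az":-7.4},{"x":-22.5,"y":-42.5},{"x":-22.5,"y":-42.5},{"x":-22.5,"y":-42.5},{"x":-22.5,"y":-42.5},{"x":-22.5,"y":-42.5},{"x":-22.5,"y":-42.5},{"x":-22.5,"y":-42.5},{"x":-22.5,"y":-42.5},{"x":-22.5,"y":-42.5},{"x":-22.5,"y":-42.5}]' 100; python3 -m crank '[{"x":-22.5,"y":-42.5},{"x":-22.5,"y":-42.5},{"x":-22.5,"y":-42.5},{"z":20},{"z":20},{"z":20},{"z":20},{}]'; python3 -c "
from go import *
rel([.4926,.0044,.036],-.104)"
```

```text
t 0.1 tcp [0.2381 0.6311 0.2304] q7 -0.08 turn [ -0.1  -0.  -14.7] then shift mm [-318.2 -596.8  194.4] | shift now [-459.3 -496.2  195.3] F [0.5 0.1 0.5] w 1.003schema error: expected keys jaw, x, y, z, ax, ay, az
schema error: expected keys jaw, x, y, z, ax, ay, az
```

```bash
python3 -m crank '[{"jaw":100,"x":0,"y":0,"z":0,"ax":0,"ay":0,"az":-7.3},{"jaw":100,"x":0,"y":0,"z":0,"ax":0,"ay":0,"az":-7.4},{"jaw":100,"x":-23,"y":-43,"z":0,"ax":0,"ay":0,"az":0},{"jaw":100,"x":-23,"y":-43,"z":0,"ax":0,"ay":0,"az":0},{"jaw":100,"x":-23,"y":-43,"z":0,"ax":0,"ay":0,"az":0},{"jaw":100,"x":-23,"y":-43,"z":0,"ax":0,"ay":0,"az":0},{"jaw":100,"x":-23,"y":-43,"z":0,"ax":0,"ay":0,"az":0},{"jaw":100,"x":-23,"y":-43,"z":0,"ax":0,"ay":0,"az":0},{"jaw":100,"x":-23,"y":-43,"z":0,"ax":0,"ay":0,"az":0},{"jaw":100,"x":-23,"y":-43,"z":0,"ax":0,"ay":0,"az":0},{"jaw":100,"x":-23,"y":-43,"z":0,"ax":0,"ay":0,"az":0},{"jaw":100,"x":-23,"y":-43,"z":0,"ax":0,"ay":0,"az":0}]' 100; python3 -c "
from go import *
rel([.4926,.0044,.036],-.104)"
```

```text
t: 1.6
eef_pos: [0.4225, 0.1783, 0.2312]
tool_rot: [-0.0, 0.052, 0.999, -0.0]
contact_force: [0.0, -0.2, 0.9]
gripper_width: 0.999
t 1.6 tcp [0.4225 0.1783 0.2312] q7 0.96 turn [-0. -0. -0.] then shift mm [ -87.8 -165.7  195.2] | shift now [ -87.8 -165.7  195.2] F [ 0.  -0.2  0.9] w 0.999
```

```bash
python3 -m crank '[{"jaw":100,"x":-22,"y":-42,"z":10,"ax":0,"ay":0,"az":0},{"jaw":100,"x":-22,"y":-42,"z":20,"ax":0,"ay":0,"az":0},{"jaw":100,"x":-22,"y":-42,"z":20,"ax":0,"ay":0,"az":0},{"jaw":100,"x":-22,"y":-40,"z":20,"ax":0,"ay":0,"az":0},{"jaw":100,"x":0,"y":0,"z":30,"ax":0,"ay":0,"az":0},{"jaw":100,"x":0,"y":0,"z":0,"ax":0,"ay":0,"az":0}]'; python3 -c "
from go import *
snap('scene','s1')
c=cv2.imread('pics/s1.png')[130:370,200:520];cv2.imwrite('pics/s1c.png',cv2.resize(c,(800,600)))
rel([.4926,.0044,.036],-.104)"
```

```text
t: 2.35
eef_pos: [0.4906, 0.0051, 0.1295]
tool_rot: [-0.002, 0.053, 0.999, -0.001]
contact_force: [0.3, 0.9, 0.2]
gripper_width: 0.996
t 2.4 tcp [0.4917 0.0058 0.1308] q7 1.47 turn [-0.  -0.1 -0. ] then shift mm [-1.1 -1.3 94.8] | shift now [-1.3 -1.2 94.8] F [-0.3  0.2  0.2] w 0.997
```

View pics/s1c.png

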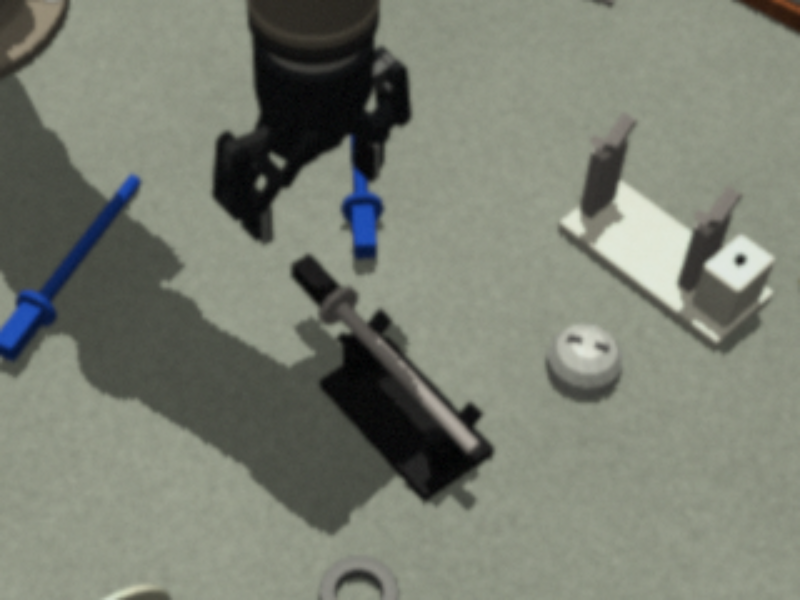

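The open jaws straddle the black handle (handle at about (310,270) in the crop) and the space around it is clear. I'll go down and grip.

```bash
python3 -m crank '[{"jaw":100,"x":-1,"y":-1,"z":25,"ax":0,"ay":0,"az":0},{"jaw":100,"x":0,"y":0,"z":25,"ax":0,"ay":0,"az":0},{"jaw":100,"x":0,"y":0,"z":25,"ax":0,"ay":0,"az":0},{"jaw":100,"x":0,"y":0,"z":19,"ax":0,"ay":0,"az":0},{"jaw":100,"x":0,"y":0,"z":0,"ax":0,"ay":0,"az":0},{"jaw":50,"x":0,"y":0,"z":0,"ax":0,"ay":0,"az":0},{"jaw":30,"x":0,"y":0,"z":0,"ax":0,"ay":0,"az":0},{"jaw":10,"x":0,"y":0,"z":0,"ax":0,"ay":0,"az":0},{"jaw":0,"x":0,"y":0,"z":0,"ax":0,"ay":0,"az":0},{"jaw":0,"x":0,"y":0,"z":0,"ax":0,"ay":0,"az":0},{"jaw":0,"x":0,"y":0,"z":0,"ax":0,"ay":0,"az":0},{"jaw":0,"x":0,"y":0,"z":0,"ax":0,"ay":0,"az":0}]' 100; python3 -m crank '[{"jaw":0,"x":0,"y":0,"z":-2,"ax":0,"ay":0,"az":0},{"jaw":0,"x":0,"y":0,"z":-8,"ax":0,"ay":0,"az":0},{"jaw":0,"x":0,"y":0,"z":-20,"ax":0,"ay":0,"az":0},{"jaw":0,"x":0,"y":0,"z":-30,"ax":0,"ay":0,"az":0},{"jaw":0,"x":0,"y":0,"z":-20,"ax":0,"ay":0,"az":0},{"jaw":0,"x":0,"y":0,"z":0,"ax":0,"ay":0,"az":0},{"jaw":0,"x":0,"y":0,"z":0,"ax":0,"ay":0,"az":0}]'; python3 - <<'E'
from go import *
from fit import *
snap('scene','s2');snap('top','t2')
o,_=tool();e=o['eef_pos']
for (X,col),nm in zip(cloud('t2','s2'),'ts'):
    A=np.array([np.cos(-.104),np.sin(-.104)]); D=X[:,:2]-e[:2]
    a=D@A; b=D@[-A[1],A[0]]
    m=(a>.04)&(a<.19)&(abs(b)<.03)&(X[:,2]>e[2]-.03)&(X[:,2]<e[2]+.06)
    r=fit(axle_sdf,[e[0]+.103*A[0],e[1]+.103*A[1],-.104,e[2]+.019,0.],X[m]);print(nm,'axle',r.x.round(4),np.median(abs(r.fun)),m.sum())
rel(e,-.104)
c=cv2.imread('pics/s2.png')[130:370,200:520];cv2.imwrite('pics/s2c.png',cv2.resize(c,(800,600)))
E
```

```text
t: 3.9
eef_pos: [0.4936, 0.0046, 0.0375]
tool_rot: [0.0, 0.052, 0.999, 0.0]
contact_force: [-1.8, -0.6, 5.6]
gripper_width: 0.194
t: 4.78
eef_pos: [0.4927, 0.0047, 0.1166]
tool_rot: [-0.001, 0.052, 0.999, -0.0]
contact_force: [-0.2, 0.1, -1.4]
gripper_width: 0.188
t axle [ 0.5948 -0.009  -0.0537  0.1308  0.0135] 0.0007725370205793666 100
s axle [ 0.5948 -0.0068 -0.103   0.1338 -0.0074] 0.0006806878650233725 559
t 4.875 tcp [0.4926 0.0045 0.1163] q7 1.48 turn [-0.  -0.1 -0. ] then shift mm [0. 0. 0.] | shift now [0. 0. 0.] F [-1. -0. -2.] w 0.189
```

```bash
python3 -c "
from go import *
rel([.4057,-.2354,.1165],-.204)"
```

```text
t 4.875 tcp [0.4926 0.0045 0.1163] q7 1.48 turn [-0.  -0.1  5.7] then shift mm [ 3.650e+01 -2.526e+02 -2.000e-01] | shift now [ 6.150e+01 -2.477e+02  1.000e-01] F [-1. -0. -2.] w 0.189
```

```bash
python3 -m crank '[{"jaw":0,"x":10,"y":-20,"z":0,"ax":0,"ay":0,"az":0},{"jaw":0,"x":10,"y":-35,"z":0,"ax":0,"ay":0,"az":0},{"jaw":0,"x":10,"y":-40,"z":0,"ax":0,"ay":0,"az":0},{"jaw":0,"x":10,"y":-40,"z":0,"ax":0,"ay":0,"az":0},{"jaw":0,"x":10,"y":-40,"z":0,"ax":0,"ay":0,"az":0},{"jaw":0,"x":6,"y":-40,"z":0,"ax":0,"ay":0,"az":0},{"jaw":0,"x":5.5,"y":-23,"z":0,"ax":0,"ay":0,"az":0},{"jaw":0,"x":0,"y":-10,"z":0,"ax":0,"ay":0,"az":2.7},{"jaw":0,"x":0,"y":0,"z":0,"ax":0,"ay":0,"az":3},{"jaw":0,"x":0,"y":0,"z":0,"ax":0,"ay":0,"az":0},{"jaw":0,"x":0,"y":0,"z":0,"ax":0,"ay":0,"az":0}]'; python3 - <<'E'
from go import *
from fit import *
rel([.4057,-.2354,.0325],-.204)
snap('scene','s3');snap('top','t3')
e=tool()[0]['eef_pos'];A=np.array([np.cos(-.204),np.sin(-.204)])
for (X,col),nm in zip(cloud('t3','s3'),'ts'):
    D=X[:,:2]-e[:2]; a=D@A; b=D@[-A[1],A[0]]
    m=(a>.04)&(a<.19)&(abs(b)<.03)&(X[:,2]>e[2]-.03)&(X[:,2]<e[2]+.06)
    r=fit(axle_sdf,[*(e[:2]+.103*A),-.204,e[2]+.019,0.],X[m]);print(nm,'axle',r.x.round(4),np.median(abs(r.fun)),m.sum())
    m=near(X,[.627,-.281],.06)&(X[:,2]>.035)&(X[:,2]<.1)&(col.mean(1)>80)
    r=fit(spool_sdf,[.62,-.278,-.1,.05],X[m]);print(nm,'spool',r.x.round(4),np.median(abs(r.fun)),m.sum())
E
```

```text
t: 6.25
eef_pos: [0.4064, -0.2351, 0.1171]
tool_rot: [-0.0, 0.101, 0.995, 0.0]
contact_force: [0.4, -0.4, -1.5]
gripper_width: 0.192
t 6.25 tcp [ 0.4064 -0.2351  0.1171] q7 1.96 turn [ 0.  -0.   0.1] then shift mm [ 0.6 -0.4 84.6] | shift now [ 0.6 -0.4 84.6] F [ 0.4 -0.4 -1.5] w 0.192
t axle [ 0.5072 -0.2557 -0.2048  0.1331 -0.005 ] 0.0007619656022271343 516
t spool [ 0.6283 -0.2807 -0.2014  0.0484] 0.0007616442149348812 839
s axle [ 0.507  -0.2565 -0.2048  0.1343 -0.005 ] 0.0006752331677777738 614
s spool [ 0.6263 -0.2816 -0.1984  0.0498] 0.0007762325596901657 1179
```

Both cameras show the axle on the bore axis, with a lateral error of about 0 and the tip 20 mm short of the spool. I'll lower it 84 mm and thread it 108 mm.

```bash
python3 -m crank '[{"jaw":0,"x":0,"y":0,"z":25,"ax":0,"ay":0,"az":0},{"jaw":0,"x":0,"y":0,"z":25,"ax":0,"ay":0,"az":0},{"jaw":0,"x":0,"y":0,"z":24,"ax":0,"ay":0,"az":0},{"jaw":0,"x":0,"y":0,"z":10,"ax":0,"ay":0,"az":0},{"jaw":0,"x":0,"y":0,"z":0,"ax":0,"ay":0,"az":0},{"jaw":0,"x":-10,"y":0,"z":0,"ax":0,"ay":0,"az":0},{"jaw":0,"x":-10,"y":0,"z":0,"ax":0,"ay":0,"az":0},{"jaw":0,"x":-10,"y":0,"z":0,"ax":0,"ay":0,"az":0},{"jaw":0,"x":0,"y":0,"z":0,"ax":0,"ay":0,"az":0}]'; python3 - <<'E'
from go import *
rel([.4057,-.2354,.0325],-.204)
snap('scene','s4')
c=cv2.imread('pics/s4.png')[270:450,140:380];cv2.imwrite('pics/s4c.png',cv2.resize(c,(800,600),interpolation=cv2.INTER_CUBIC))
E
```

```text
t: 7.48
eef_pos: [0.4373, -0.2419, 0.0336]
tool_rot: [0.001, 0.101, 0.995, -0.0]
contact_force: [0.1, 1.2, -1.3]
gripper_width: 0.189
t 7.475 tcp [ 0.4373 -0.2419  0.0336] q7 2.04 turn [-0.   0.1  0.1] then shift mm [32.3 -0.   1.1] | shift now [32.3  0.   1. ] F [ 0.1  1.2 -1.3] w 0.189
```

View pics/s4c.png

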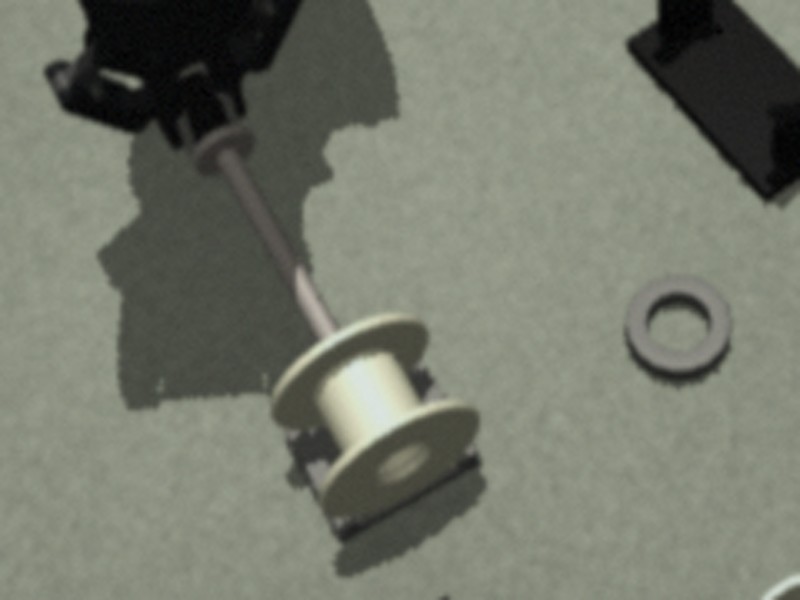

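The shaft enters at about (325,330), the spool is still square in the saddle, and there is no contact force. I'll continue.

```bash
python3 -m crank '[{"jaw":0,"x":-12,"y":0,"z":0,"ax":0,"ay":0,"az":0},{"jaw":0,"x":-12,"y":0,"z":0,"ax":0,"ay":0,"az":0},{"jaw":0,"x":-12,"y":0,"z":0,"ax":0,"ay":0,"az":0},{"jaw":0,"x":-12,"y":0,"z":0,"ax":0,"ay":0,"az":0},{"jaw":0,"x":-12,"y":0,"z":0,"ax":0,"ay":0,"az":0},{"jaw":0,"x":-12,"y":0,"z":0,"ax":0,"ay":0,"az":0},{"jaw":0,"x":-5,"y":0,"z":0,"ax":0,"ay":0,"az":0},{"jaw":0,"x":0,"y":0,"z":0,"ax":0,"ay":0,"az":0}]'; python3 - <<'E'
from go import *
rel([.4057,-.2354,.0325],-.204)
snap('scene','s5')
c=cv2.imread('pics/s5.png')[270:450,140:380];cv2.imwrite('pics/s5c.png',cv2.resize(c,(800,600),interpolation=cv2.INTER_CUBIC))
E
```

```text
t: 8.52
eef_pos: [0.5114, -0.2573, 0.0332]
tool_rot: [-0.0, 0.102, 0.995, 0.0]
contact_force: [0.1, 0.7, -1.4]
gripper_width: 0.193
t 8.525 tcp [ 0.5114 -0.2573  0.0332] q7 2.01 turn [-0. -0.  0.] then shift mm [107.9   0.    0.7] | shift now [1.079e+02 1.000e-01 7.000e-01] F [ 0.1  0.7 -1.4] w 0.193
```

View pics/s5c.png

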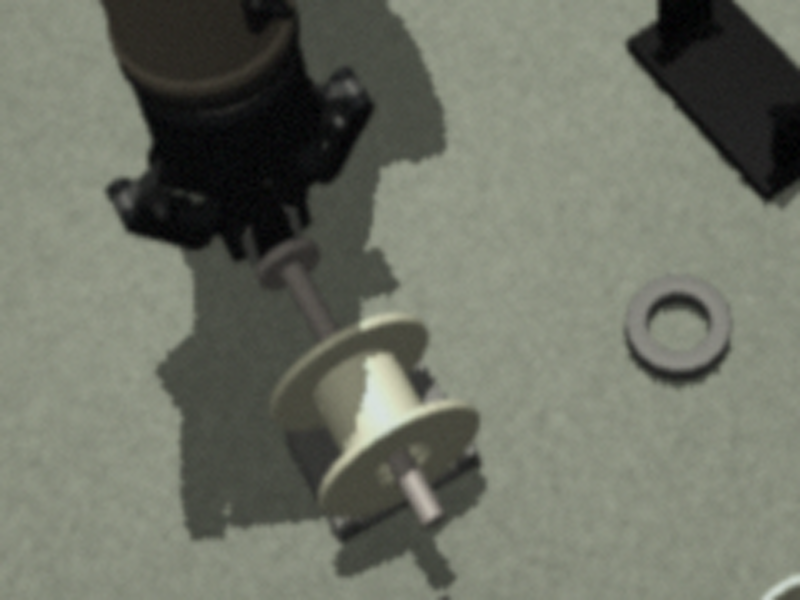

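The tip sticks out past the far flange at (430,515). I'll lift gently.

```bash
python3 -m crank '[{"jaw":0,"x":0,"y":0,"z":-4,"ax":0,"ay":0,"az":0},{"jaw":0,"x":0,"y":0,"z":-4,"ax":0,"ay":0,"az":0},{"jaw":0,"x":0,"y":0,"z":-4,"ax":0,"ay":0,"az":0},{"jaw":0,"x":0,"y":0,"z":-8,"ax":0,"ay":0,"az":0},{"jaw":0,"x":0,"y":0,"z":-16,"ax":0,"ay":0,"az":0},{"jaw":0,"x":0,"y":0,"z":-20,"ax":0,"ay":0,"az":0},{"jaw":0,"x":0,"y":0,"z":-20,"ax":0,"ay":0,"az":0},{"jaw":0,"x":0,"y":0,"z":-20,"ax":0,"ay":0,"az":0},{"jaw":0,"x":0,"y":0,"z":-20,"ax":0,"ay":0,"az":0},{"jaw":0,"x":0,"y":0,"z":-16,"ax":0,"ay":0,"az":0},{"jaw":0,"x":0,"y":0,"z":-8,"ax":0,"ay":0,"az":0},{"jaw":0,"x":0,"y":0,"z":0,"ax":0,"ay":0,"az":0}]'; python3 -m crank '[{"jaw":0,"x":0,"y":0,"z":0,"ax":0,"ay":0,"az":0},{"jaw":0,"x":0,"y":0,"z":0,"ax":0,"ay":0,"az":0}]';cat > chk.py <<'E'
from go import *
from fit import *
import sys
n,yaw=sys.argv[1],float(sys.argv[2])
snap('scene','s'+n);snap('top','t'+n)
e=tool()[0]['eef_pos'];A=np.array([np.cos(yaw),np.sin(yaw)]);c=e[:2]+.118*A
both=lambda p,X:np.minimum.reduce([spool_sdf([p[0]+p[5]*np.cos(p[2]),p[1]+p[5]*np.sin(p[2]),p[2]+p[7],p[3]+p[6]],X),axle_sdf(p[:5],X)])
for (X,col),nm in zip(cloud('t'+n,'s'+n),'ts'):
    D=X[:,:2]-e[:2]; a=D@A; b=D@[-A[1],A[0]]
    m=(a>.04)&(a<.20)&(abs(b)<.055)&(X[:,2]>e[2]-.04)&(X[:,2]<e[2]+.075)&~((a<.075)&(abs(b)>.02))&(col.mean(1)>60)
    r=fit(both,[*(e[:2]+.103*A),yaw,e[2]+.0175,0.,.015,-.008,0.],X[m]);print(nm,'axle x y yaw z pitch | spool dx dz dyaw',r.x.round(4),np.median(abs(r.fun)),m.sum())
E
python3 chk.py 6 -.204; python3 -c "
from go import *
rel([.617-.103-.005,.242,.18],-.008)"
```

```text
t: 10.07
eef_pos: [0.5114, -0.2573, 0.1738]
tool_rot: [0.0, 0.102, 0.995, -0.0]
contact_force: [0.2, -1.0, -3.4]
gripper_width: 0.19
t: 10.32
eef_pos: [0.5108, -0.2571, 0.1725]
tool_rot: [-0.001, 0.102, 0.995, 0.0]
contact_force: [0.7, -0.2, -3.8]
gripper_width: 0.19
t axle x y yaw z pitch | spool dx dz dyaw [ 0.6126 -0.2777 -0.2007  0.1879 -0.0094  0.0156 -0.0084 -0.0047] 0.0006274586909856793 1840
s axle x y yaw z pitch | spool dx dz dyaw [ 6.114e-01 -2.785e-01 -2.011e-01  1.892e-01 -1.120e-02  1.570e-02
 -8.400e-03 -5.000e-04] 0.0006213946883491658 3170
t 10.425 tcp [ 0.511  -0.2572  0.1728] q7 1.92 turn [  0.   -0.1 -11.2] then shift mm [  5.9 499.2  -7.2] | shift now [103.  488.5  -7.1] F [-0.2  0.3 -2.3] w 0.187
```

Hanging fine: spool at +15.6 mm along the axle and 8.4 mm below its axis. I'll carry it to above the stand.

```bash
python3 -m crank '[{"jaw":0,"x":0,"y":10,"z":-2,"ax":0,"ay":-0.6,"az":0},{"jaw":0,"x":0,"y":18,"z":-2,"ax":0,"ay":0,"az":0},{"jaw":0,"x":0,"y":25,"z":-3,"ax":0,"ay":0,"az":0},{"jaw":0,"x":0,"y":28,"z":0,"ax":0,"ay":0,"az":-1.4},{"jaw":0,"x":0,"y":28,"z":0,"ax":0,"ay":0,"az":-1.4},{"jaw":0,"x":0,"y":28,"z":0,"ax":0,"ay":0,"az":-1.4},{"jaw":0,"x":0,"y":28,"z":0,"ax":0,"ay":0,"az":-1.4},{"jaw":0,"x":0,"y":28,"z":0,"ax":0,"ay":0,"az":-1.4},{"jaw":0,"x":0,"y":28,"z":0,"ax":0,"ay":0,"az":-1.4},{"jaw":0,"x":0,"y":28,"z":0,"ax":0,"ay":0,"az":-1.4},{"jaw":0,"x":0,"y":28,"z":0,"ax":0,"ay":0,"az":-1.4},{"jaw":0,"x":0,"y":22,"z":0,"ax":0,"ay":0,"az":0}]'; python3 -c "
from go import *
rel([.617-.103-.005,.242,.18],-.008)"
```

```text
t: 11.92
eef_pos: [0.5481, 0.0419, 0.1802]
tool_rot: [0.005, 0.003, 1.0, -0.001]
contact_force: [-0.2, 0.5, -2.8]
gripper_width: 0.192
t 11.925 tcp [0.5481 0.0419 0.1802] q7 1.49 turn [-0.1  0.6  0.1] then shift mm [ 40.7 199.8   0.2] | shift now [ 40.2 199.9  -0.4] F [-0.2  0.5 -2.8] w 0.192
```

```bash
python3 -m crank '[{"jaw":0,"x":4,"y":25,"z":0,"ax":0,"ay":0,"az":0},{"jaw":0,"x":6,"y":30,"z":0,"ax":0,"ay":0,"az":0},{"jaw":0,"x":6,"y":30,"z":0,"ax":0,"ay":0,"az":0},{"jaw":0,"x":6,"y":30,"z":0,"ax":0,"ay":0,"az":0},{"jaw":0,"x":6,"y":28,"z":0,"ax":0,"ay":0,"az":0},{"jaw":0,"x":6,"y":24,"z":0,"ax":0,"ay":0,"az":0},{"jaw":0,"x":4,"y":18,"z":0,"ax":0,"ay":0,"az":0},{"jaw":0,"x":2,"y":11,"z":0,"ax":0,"ay":0,"az":0},{"jaw":0,"x":0,"y":4,"z":0,"ax":0,"ay":0,"az":0},{"jaw":0,"x":0,"y":0,"z":0,"ax":0,"ay":0,"az":0},{"jaw":0,"x":0,"y":0,"z":0,"ax":0,"ay":0,"az":0}]'; python3 chk.py 7 -.008;python3 -c "
from go import *
rel([.617-.103-.005,.242,.18],-.008)
c=cv2.imread('pics/s7.png')[120:330,340:620];cv2.imwrite('pics/s7c.png',cv2.resize(c,(800,600),interpolation=cv2.INTER_CUBIC))"
```

```text
t: 13.3
eef_pos: [0.5105, 0.238, 0.1792]
tool_rot: [0.005, 0.005, 1.0, -0.001]
contact_force: [-0.1, -0.5, -3.4]
gripper_width: 0.185
t axle x y yaw z pitch | spool dx dz dyaw [ 0.6131  0.2376 -0.0095  0.1957  0.0043  0.0165 -0.0083  0.0008] 0.0005692246001218672 2077
s axle x y yaw z pitch | spool dx dz dyaw [ 0.6128  0.2365 -0.01    0.1972  0.0078  0.0157 -0.0081  0.0038] 0.000695365662564229 1945
t 13.4 tcp [0.5104 0.2382 0.1793] q7 1.1 turn [-0.1  0.6 -0.1] then shift mm [ 1.4  3.8 -0.7] | shift now [ 1.4  3.8 -0.8] F [-0.2  0.4 -3. ] w 0.193
```

View pics/s7c.png

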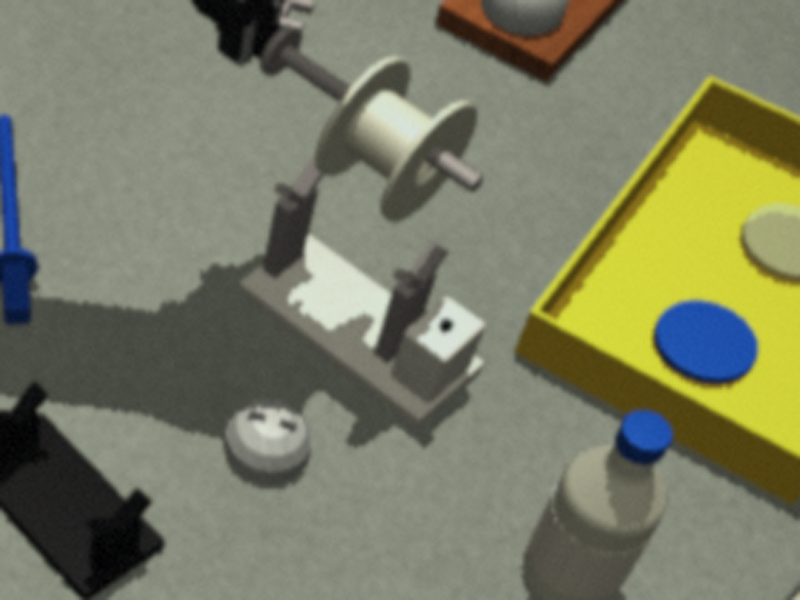

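The spool and axle hang over the stand, axis-aligned. The corrections are y +4.7 mm and x −4 mm, to centre the spool between the uprights. I'll lower in stages.

```bash
python3 -m crank '[{"jaw":0,"x":2,"y":2.5,"z":0,"ax":0,"ay":0.3,"az":0},{"jaw":0,"x":2,"y":2.2,"z":0,"ax":0,"ay":0,"az":0},{"jaw":0,"x":0,"y":0,"z":8,"ax":0,"ay":0,"az":0},{"jaw":0,"x":0,"y":0,"z":12,"ax":0,"ay":0,"az":0},{"jaw":0,"x":0,"y":0,"z":12,"ax":0,"ay":0,"az":0},{"jaw":0,"x":0,"y":0,"z":12,"ax":0,"ay":0,"az":0},{"jaw":0,"x":0,"y":0,"z":12,"ax":0,"ay":0,"az":0},{"jaw":0,"x":0,"y":0,"z":12,"ax":0,"ay":0,"az":0},{"jaw":0,"x":0,"y":0,"z":8,"ax":0,"ay":0,"az":0},{"jaw":0,"x":0,"y":0,"z":4,"ax":0,"ay":0,"az":0},{"jaw":0,"x":0,"y":0,"z":0,"ax":0,"ay":0,"az":0},{"jaw":0,"x":0,"y":0,"z":0,"ax":0,"ay":0,"az":0}]'; python3 chk.py 8 -.008
```

```text
t: 14.9
eef_pos: [0.5069, 0.2437, 0.0996]
tool_rot: [0.003, 0.004, 1.0, -0.001]
contact_force: [0.2, 0.0, -3.9]
gripper_width: 0.187
t axle x y yaw z pitch | spool dx dz dyaw [ 0.6413  0.2416 -0.0713  0.08   -0.3248 -0.0149  0.0273  0.0664] 0.0009451071684473296 1943
s axle x y yaw z pitch | spool dx dz dyaw [ 0.6411  0.242   0.0384  0.1142  0.1198 -0.0109 -0.0057 -0.0741] 0.0020169533819454476 2205
```

The uprights spoil that fit, so I'll look instead.

```bash
python3 -c "
from go import *
c=cv2.imread('pics/s8.png')[150:300,390:540];d=cv2.imread('pics/t8.png')[95:245,120:270]
cv2.imwrite('pics/m8.png',np.hstack([cv2.resize(c,(400,400),interpolation=cv2.INTER_CUBIC),cv2.resize(d,(400,400),interpolation=cv2.INTER_CUBIC)]))"
```

```text
(no output)
```

View pics/m8.png

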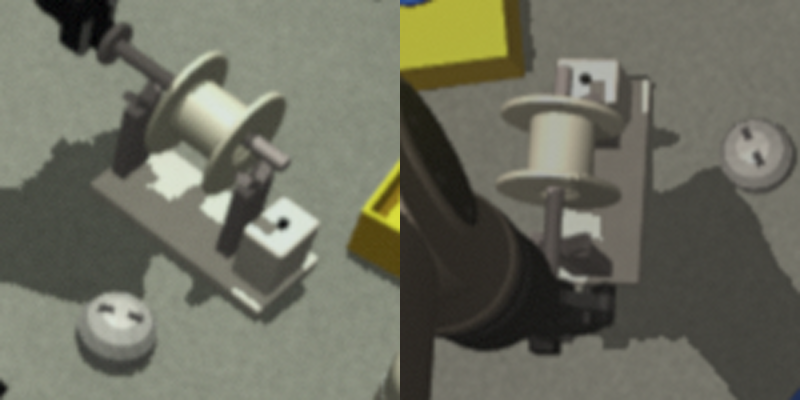

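```bash
cat > sp.py <<'E'
from fit import *
import sys
n=sys.argv[1];z0=float(sys.argv[2])
for (X,col),nm in zip(cloud('t'+n,'s'+n),'ts'):
    m=(abs(X[:,0]-.62)<.06)&(abs(X[:,1]-.242)<.05)&(X[:,2]>z0)&(X[:,2]<.2)&(col.min(1)>40)
    r=fit(spool_sdf,[.625,.242,-.008,z0],X[m]);print(nm,'spool x y yaw z',r.x.round(4),np.median(abs(r.fun)),m.sum())
    m=(abs(X[:,0]-.677)<.014)&(abs(X[:,1]-.242)<.012)&(X[:,2]>z0-.02)&(X[:,2]<z0+.02)
    print('tip',X[m].max(0).round(4),np.median(X[m],0).round(4))
E
python3 sp.py 8 .107
```

```text
t spool x y yaw z [ 0.6257  0.2434 -0.0065  0.1073] 0.0008492017866795149 1342
tip [0.6869 0.2476 0.1242] [0.6757 0.2408 0.1204]
s spool x y yaw z [ 0.6251  0.2423 -0.0061  0.109 ] 0.0009239222249837276 1292
tip [0.6852 0.2523 0.1263] [0.6712 0.24   0.1173]
```

The spool is 8 mm along from the seat and within 1.5 mm laterally, as planned. Final descent.

```bash
python3 -m crank '[{"jaw":0,"x":0,"y":-0.7,"z":4,"ax":0,"ay":0,"az":0},{"jaw":0,"x":0,"y":0,"z":5,"ax":0,"ay":0,"az":0},{"jaw":0,"x":0,"y":0,"z":5,"ax":0,"ay":0,"az":0},{"jaw":0,"x":0,"y":0,"z":3,"ax":0,"ay":0,"az":0},{"jaw":0,"x":0,"y":0,"z":1,"ax":0,"ay":0,"az":0},{"jaw":0,"x":0,"y":0,"z":0,"ax":0,"ay":0,"az":0}]'; for i in 1 ; do python3 -m crank '[{"jaw":0,"x":0,"y":0,"z":1,"ax":0,"ay":0,"az":0},{"jaw":0,"x":0,"y":0,"z":0,"ax":0,"ay":0,"az":0},{"jaw":0,"x":0,"y":0,"z":0,"ax":0,"ay":0,"az":0}]'; python3 -m crank '[{"jaw":0,"x":0,"y":0,"z":1,"ax":0,"ay":0,"az":0},{"jaw":0,"x":0,"y":0,"z":0,"ax":0,"ay":0,"az":0},{"jaw":0,"x":0,"y":0,"z":0,"ax":0,"ay":0,"az":0}]';  done
```

```text
t: 15.75
eef_pos: [0.5067, 0.2428, 0.0812]
tool_rot: [0.003, 0.004, 1.0, -0.001]
contact_force: [-0.7, 0.9, -3.3]
gripper_width: 0.192
t: 16.12
eef_pos: [0.5067, 0.2429, 0.0803]
tool_rot: [0.003, 0.004, 1.0, -0.001]
contact_force: [-0.7, 0.3, -2.6]
gripper_width: 0.191
t: 16.5
eef_pos: [0.5067, 0.2429, 0.0792]
tool_rot: [0.003, 0.004, 1.0, -0.001]
contact_force: [0.6, -0.4, -3.6]
gripper_width: 0.191
```

```bash
python3 -m crank '[{"jaw":0,"x":0,"y":0,"z":1,"ax":0,"ay":0,"az":0},{"jaw":0,"x":0,"y":0,"z":0,"ax":0,"ay":0,"az":0},{"jaw":0,"x":0,"y":0,"z":0,"ax":0,"ay":0,"az":0}]'; python3 -m crank '[{"jaw":0,"x":0,"y":0,"z":1,"ax":0,"ay":0,"az":0},{"jaw":0,"x":0,"y":0,"z":0,"ax":0,"ay":0,"az":0},{"jaw":0,"x":0,"y":0,"z":0,"ax":0,"ay":0,"az":0}]'; python3 -c "
from go import *
snap('scene','s9');snap('top','t9')"; python3 sp.py 9 .107
```

```text
t: 16.88
eef_pos: [0.5068, 0.2431, 0.0783]
tool_rot: [0.003, 0.004, 1.0, -0.001]
contact_force: [0.0, 0.9, -1.6]
gripper_width: 0.191
t: 17.25
eef_pos: [0.507, 0.2433, 0.0776]
tool_rot: [0.003, 0.004, 1.0, -0.001]
contact_force: [-0.8, 1.2, 2.6]
gripper_width: 0.19
t spool x y yaw z [ 0.626   0.2423 -0.006   0.0873] 0.0006561379573071235 535
tip [0.6861 0.2538 0.1036] [0.6725 0.241  0.0987]
s spool x y yaw z [ 0.6251  0.2405 -0.005   0.0882] 0.0007177767474719644 558
tip [0.6854 0.2539 0.106 ] [0.6723 0.2384 0.0996]
```

There is contact at the expected height, with the force going from −3.3 to +2.6 N and the spool at 0.088 m. I'll release softly and back off.

```bash
python3 -m crank '[{"jaw":15,"x":0,"y":0,"z":0,"ax":0,"ay":0,"az":0},{"jaw":20,"x":0,"y":0,"z":0,"ax":0,"ay":0,"az":0},{"jaw":23,"x":0,"y":0,"z":0,"ax":0,"ay":0,"az":0},{"jaw":26,"x":0,"y":0,"z":0,"ax":0,"ay":0,"az":0},{"jaw":30,"x":0,"y":0,"z":0,"ax":0,"ay":0,"az":0},{"jaw":40,"x":0,"y":0,"z":0,"ax":0,"ay":0,"az":0},{"jaw":55,"x":0,"y":0,"z":0,"ax":0,"ay":0,"az":0},{"jaw":70,"x":0,"y":0,"z":0,"ax":0,"ay":0,"az":0},{"jaw":70,"x":0,"y":0,"z":0,"ax":0,"ay":0,"az":0}]' 20; python3 -m crank '[{"jaw":70,"x":0,"y":0,"z":-5,"ax":0,"ay":0,"az":0},{"jaw":70,"x":0,"y":0,"z":-15,"ax":0,"ay":0,"az":0},{"jaw":70,"x":0,"y":0,"z":-25,"ax":0,"ay":0,"az":0},{"jaw":70,"x":0,"y":0,"z":-30,"ax":0,"ay":0,"az":0},{"jaw":70,"x":0,"y":0,"z":-30,"ax":0,"ay":0,"az":0},{"jaw":70,"x":25,"y":-30,"z":-20,"ax":0,"ay":0,"az":0},{"jaw":70,"x":25,"y":-40,"z":0,"ax":0,"ay":0,"az":0},{"jaw":70,"x":0,"y":-40,"z":0,"ax":0,"ay":0,"az":0},{"jaw":70,"x":0,"y":-40,"z":0,"ax":0,"ay":0,"az":0},{"jaw":70,"x":0,"y":0,"z":0,"ax":0,"ay":0,"az":0},{"jaw":70,"x":0,"y":0,"z":0,"ax":0,"ay":0,"az":0}]'; python3 -c "
from go import *
from fit import *
snap('scene','s10');snap('top','t10')
for (X,col),nm in zip(cloud('t10','s10'),'ts'):
    # axle from handle/collar/near shaft (outside uprights) and tip
    m=(abs(X[:,1]-.242)<.02)&(X[:,2]>.075)&(X[:,2]<.115)&((X[:,0]<.557)|(X[:,0]>.677))&(X[:,0]<.7)&(X[:,0]>.529)
    r=fit(axle_sdf,[.61,.242,-.008,.095,0.],X[m]);print(nm,'axle x y yaw z pitch',r.x.round(4),np.median(abs(r.fun)),m.sum())
c=cv2.imread('pics/s10.png')[150:300,390:540];d=cv2.imread('pics/t10.png')[95:245,120:270]
cv2.imwrite('pics/m10.png',np.hstack([cv2.resize(c,(400,400),interpolation=cv2.INTER_CUBIC),cv2.resize(d,(400,400),interpolation=cv2.INTER_CUBIC)]))"; python3 sp.py 10 .107
```

```text
t: 18.48
eef_pos: [0.5067, 0.2429, 0.0772]
tool_rot: [0.003, 0.004, 1.0, -0.001]
contact_force: [0.8, -0.3, 0.1]
gripper_width: 0.697
t: 19.85
eef_pos: [0.4551, 0.0941, 0.2031]
tool_rot: [0.003, 0.004, 1.0, -0.001]
contact_force: [0.4, 0.4, -1.0]
gripper_width: 0.699
t axle x y yaw z pitch [0.6111 0.2368 0.0806 0.0876 0.0928] 0.0006015082889874943 30
s axle x y yaw z pitch [ 0.6095  0.2419 -0.0055  0.0962  0.0054] 0.0007196397718196544 213
t spool x y yaw z [0.6225 0.2418 0.0057 0.0871] 0.0008698771869836332 253
tip [0.6858 0.2539 0.103 ] [0.6723 0.2413 0.0979]
s spool x y yaw z [ 0.6252  0.2408 -0.0059  0.0881] 0.00066659219978307 542
tip [0.6848 0.2537 0.1041] [0.6719 0.2387 0.0987]
```

View pics/m10.png

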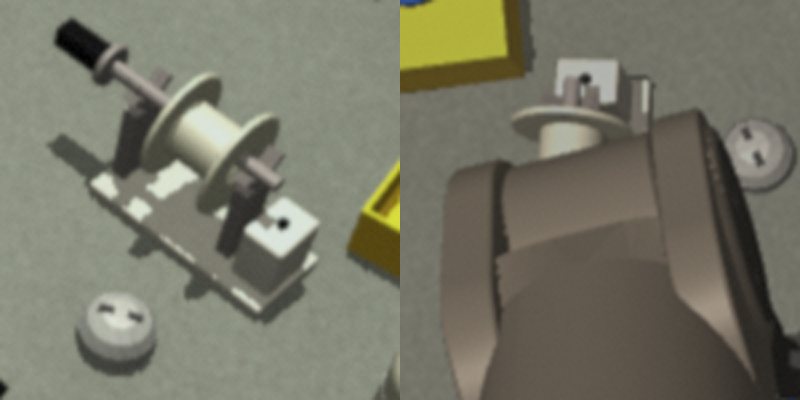

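The axle lies in both notches with the spool between the uprights, the gripper is clear, and the lap is in place. Handing in.

```bash
python3 -c "
from station import ticket
print(ticket.hand_in())"
```

```text
the job is handed in; nothing more can be done
None
```

The spool is on the tall stand and the job is handed in at about 20 s of the 69 s allowed; no verdict was given. I gripped the black-handled axle, threaded it through the bore without any noticeable force, and lifted the spool out hanging on it. I lowered it into the V notches until I felt contact, then let go softly and backed the arm away.

**Last checks (scene camera):**

| Part | Along the seat | Across | Height | Tilt |
|---|---|---|---|---|
| Axle | about −7 mm | +1 mm | +1 mm | about 0.005 rad |
| Spool | about +9 mm | 0 mm | 7 mm below the seat | not measured |

- **Around the stand:** the gripper was clear and feeling no force. In the last picture the lens lap stood where it was. I did not measure the ring again after the release; it was in place while I threaded the axle, and nothing came near it later.
- **Disagreement:** the final top-camera fit of the axle gave a yaw of about 0.08 rad and a tilt of 0.09 rad. The arm hid most of the axle from that camera, leaving only 30 points, so I disregarded that fit. One earlier fit, just before the last descent, was also spoiled because the uprights were in view, so I checked that step by picture and a fit of the spool alone.

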